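Stand the washed jar over the hidden bearer

ROBOT

A 6-joint arm with a two-finger parallel gripper is mounted at the origin on the work surface. World frame = base frame: x ahead of the robot, y to its left, z up, the work surface at z = 0. Lengths are in m, angles in rad, forces in N, time in s.
With the tool pointing down it reaches from about 0.375 to 0.9 m from the base axis. Payload 3.1 kg.
Tool frame: the origin (TCP) lies on the front face of the gripper's body, between the roots of the fingers; the fingertips stand 70 mm ahead of it and the grasp point (between the pads) lies 51 mm ahead of it; z points along the fingers, y is the line along which they close (so a half turn about z gives the same grasp; the last joint's range is limited). The gripper opens to 87 mm and grips with 3 to 60 N. Pads are 19 mm wide; open, the fingers measure 117 mm over their backs; the gripper's body (75 mm by 190 mm) begins 51 mm behind the grasp point.
Start: joints at [1.058, 0.527, 1.433, -0, 1.181, -0.178], TCP at [0.205, 0.59, 0.292] pointing down, gripper open.
Joint ranges: [-3.08, 3.08], [-0.75, 2.2], [0.22, 2.44], [-1.43, 4.57], [0, 2.65], [-2.85, 2.85]. Speed limits (rad/s): [2.79, 2.79, 3.14, 3.14, 3.14, 3.14].

INTERFACE

Orientations are given as a unit quaternion [x, y, z, w].
In Python, from rig import robot, cams, ticket gives the robot as it stands. The module is installed in compiled form; this text tells all that it offers.
- The arm moves only by the shell command python3 -m crank 'ROWS' [FORCE]. ROWS is JSON, a list of rows, each a list of 7 numbers: the shift along the tool's x, y, z in cm, then the turn, a rotation vector about the tool's x, y, z in rad, then the closure, from 0 (fully open) to 1 (shut). A call has 1 to 5 rows; each row shifts and turns the commanded pose from where the row before left it, along the tool's axes as they then stand; what a row does not reach is not made up. A row lasts 1/8 s, in which the tool goes at most 62.5 mm and 10.7 degrees, less where a joint would pass 70% of its speed; a pose out of reach is approached as far as the arm can. A call is refused whole if a number of a shift passes 6.25 or a number of a turn 0.188, either way. A call with a gripper value outside its range is refused whole. The fingers move at their own pace and stop on an object; FORCE is the grip in N (left out, the last holds). Time passes only in rows, so rows that do not move let the fingers close. It gives the time, the measured TCP pose, the force, the opening and the grip force at its end, in the units of the state.
- robot.get_obs(): the state, without advancing time (a new reading comes with each control period).
- cams.camera(name): name is "scene" or "top" or "wrist"; returns the picture (400x640x3 uint8, red, green, blue); there is no depth.
- cams.camera_info(name): a dict with "intrinsics" (3x3 intrinsics, pixels), "pose" (4x4, takes a point from camera to world coordinates). Camera axes: x right, y down, z forward; pixel columns grow to the right and rows downward; lengths in m; the calibration is good to about 2 mm. A picture is of the moment at which its call begins: read the wrist's pose just before it. camera_info takes no time and is no camera call; for the wrist camera it gives the pose at the moment of the call.
- ticket.hand_in(): hands the job in; it is judged then, once.
The state is a dict: "time": time; "q": joint angles; "joint_velocities": joint speeds; "joint_torque": joint torques, N m; "position": TCP position; "tool_rot": TCP orientation; "ft_force": force on the tool from outside, world axes, zero at the start; "moment": the same for the moment, N m; "grip_width": finger opening in m; "grip_force": force on a finger pad.
Only numpy, scipy, OpenCV 4.12 (cv2) and the standard library are available. Lean on these libraries where they do the work, as an engineer would, in place of code of your own. Each camera call takes 0.05 s, during which the arm holds its last target. There are 200 camera calls.

TASK

The square stoneware jar was washed and left mouth down on the draining mat; now it is wanted on the slatted cover of the service duct, ready to be filled. The cover lies on soft sponge and sinks under a jar except over one cross-bearer hidden somewhere beneath it: feel for the firm place by pressing along the cover, then turn the jar right way up and stand it there, wholly on the slats, straight and without the cover sinking. Put the jar down gently every time, as stoneware chips, and leave the other things on the counter where they are.

Things in the scene. Friction and masses are not known exactly. Their poses are not given: they have to be found in the camera images.
- duct: Service duct fixed on the counter: brown wooden frame 404 mm long (its y), 186 mm wide (its x), 45 mm high, closed by a pale cover of 23 slats flush with the frame's top. Origin: centre of its underside; z up. One rigid bearer 18 mm wide is hidden under the cover: it runs along x, right across, touching the slats from below; its centre line lies up to 125 mm either way from the middle, along y.
- cover_mid (a point): Middle of the cover's top, axes as the duct's. The cover is 150 mm (x) by 368 mm (y); slats run along x, 16 mm wide each. Unsupported slats yield singly, some 0.2 N per mm, down to 16 mm, and spring back: a closed fingertip over two or so feels 0.4 to 0.9 N per mm and a standing jar sinks 3 to 4 mm. Slats over the bearer yield 1 mm or less.
- jar_center (a point): Centre (half-way up) of the loose square stoneware jar, cream with a dark band round its base end: 58 x 58 mm, 104 mm tall, walls 7 mm, about 0.38 kg, open at one end. Its z axis runs from the mouth to the closed base: up at the start (mouth down), straight down when it stands right way up; x and y are square to its side faces. It can lie steadily on a side.
- drainer: Dark grey ribbed silicone draining mat, fixed, 180 mm (its x) by 170 mm (its y), 8 mm thick, on which the jar stands at the start. Origin: centre of its underside, on the counter.
- counter_top (a point): A point on the counter, whose grey laminate top is level at height 0.
- flask_mid (a point): Bystander: upright stainless flask with black flip-top, 74 mm across, 235 mm tall; its middle, 114 mm up.
- canister_mid (a point): Bystander: round grey plastic canister with clip-on lid, 108 mm across the clips, 140 mm tall; its middle, 69 mm up.
- mate_cup_mid (a point): Bystander: olive-green silicone mate cup, 78 mm across, 88 mm tall; its middle, 44 mm up.
- sugar_tin_mid (a point): Bystander: red tin, 72 mm across, 110 mm tall; its middle, 55 mm up.
- bombilla_mid (a point): Bystander: curved aluminium bombilla (drinking straw) lying flat, 185 mm long along its y, 10 mm high; the point lies on its tube near the middle.
- spoon_mid (a point): Bystander: spoon lying flat along its x, about 200 mm long; a point near its middle.

How it is judged:
At the end, for the whole second after the job is handed in: The jar stands mouth up within 2 degrees of vertical, wholly on the slats (centre within 45 mm across and 150 mm along of the cover's middle), its base within 2 mm of the cover's rest level, still; no other thing has moved 30 mm (angle between jar_center's own z axis and vertical above 3.1066 rad and z of jar_center in the frame of duct between 0.095 and 0.099 m and x of jar_center in the frame of duct between -0.045 and 0.045 m and y of jar_center in the frame of duct between -0.15 and 0.15 m and linear speed of jar below 0.02 m/s); the robot touches nothing.
It fails at once if another thing on the counter is moved by 30 mm or more (distance of any of flask_mid, canister_mid, mate_cup_mid, sugar_tin_mid, bombilla_mid, spoon_mid from where it was at the start of the episode above 0.03 m).
It fails at once if the jar is dropped or knocked hard (over 90 N) on the counter, the mat or the duct (contact force between jar and table above 90 N or contact force between jar and drainer above 90 N or contact force between jar and duct above 90 N).
It also fails if it takes over 72 s, if anything falls off the work surface, if the arm or the gripper's body presses on something with over 40 N, if the wrist force passes 120 N, or if a joint passes its speed limit or range.

## Working session

There is one attempt and no reset: what is moved stays moved. The work goes in short steps, Python scripts to look and compute and a shell command to move; the robot and the scene stay as the last step left them, time stands still between calls to the robot, and variables do not carry over. Pictures are saved under pics/ and viewed, at most 10 in all, crops included, and the job is handed in when it is done.

```bash
mkdir -p pics
python3 - <<'E'
from rig import robot,cams
import cv2,numpy as np
for n in("scene","top"):
    i=cams.camera_info(n);print(n,np.round(i["intrinsics"],1).tolist(),np.round(i["pose"],4).tolist())
    im=cams.camera(n)
    cv2.imwrite(f"pics/{n}.png",im[:,:,::-1])
o=robot.get_obs();print(o)
E
```

```text
scene [[425.3, 0.0, 319.0], [0.0, 425.3, 185.4], [0.0, 0.0, 1.0]] [[-0.3177, 0.7898, -0.5247, 1.1404], [0.9481, 0.2737, -0.162, 0.1304], [0.0157, -0.549, -0.8357, 1.071], [0.0, 0.0, 0.0, 1.0]]
top [[372.5, 0.0, 327.6], [0.0, 372.5, 202.1], [0.0, 0.0, 1.0]] [[0.0089, -0.9954, 0.0956, 0.4677], [-0.9995, -0.0119, -0.0304, -0.0563], [0.0314, -0.0953, -0.995, 0.9889], [0.0, 0.0, 0.0, 1.0]]
{'time': 0.1, 'q': array([ 1.05751355e+00,  5.28375807e-01,  1.43379130e+00, -1.90086531e-05,
        1.18144243e+00, -1.78516185e-01]), 'joint_velocities': array([-1.09370882e-03, -3.35752522e-03, -4.15210212e-03, -1.49543262e-03,
        5.56127113e-04, -1.78771223e-06]), 'joint_torque': array([-6.59471443e-04, -4.40986598e+01, -1.77151340e+01,  6.34468440e-02,
        5.33218158e-02, -4.23759639e-05]), 'position': array([0.20505712, 0.58982763, 0.29136232]), 'tool_rot': array([ 1.66599139e-01,  9.86024193e-01, -9.51693963e-04, -3.33636891e-04]), 'ft_force': array([-0.78333596, -0.37142926,  0.49334822]), 'moment': array([0.00713762, 0.02079709, 0.00907099]), 'grip_force': 0.0, 'grip_width': 0.08712936744897075}
```

View pics/top.png

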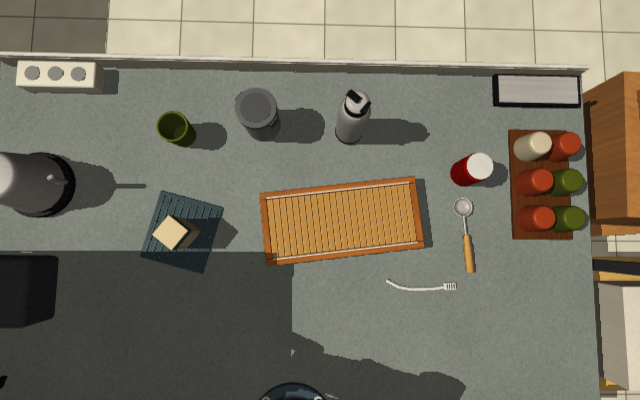

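View pics/scene.png

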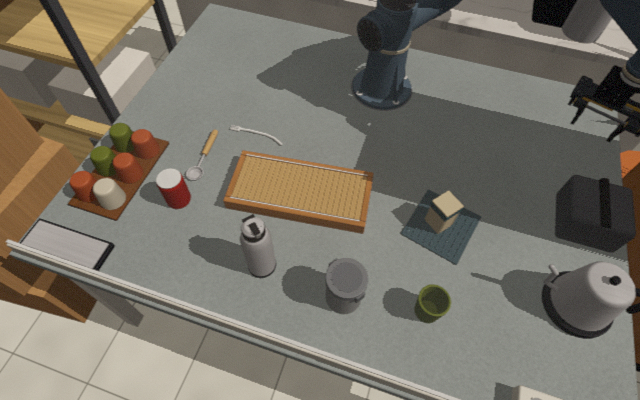

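The top view shows the jar at about (172,233) on the mat, the duct spanning about (260–425, 178–265), the flask at (352,117), the canister at (257,112) and the tin at (472,170). I'll enlarge crops of the jar and duct.

Run:
```python
import cv2,numpy as np
t=cv2.imread("pics/top.png");s=cv2.imread("pics/scene.png")
a=cv2.resize(t[185:280,135:230],None,fx=4,fy=4,interpolation=cv2.INTER_CUBIC)
b=cv2.resize(s[180:275,395:490],None,fx=4,fy=4,interpolation=cv2.INTER_CUBIC)
cv2.imwrite("pics/j.png",np.hstack([a,b]))
cv2.imwrite("pics/d.png",cv2.resize(t[170:275,250:435],None,fx=4,fy=4,interpolation=cv2.INTER_CUBIC))
```

```text
(no output)
```

View pics/j.png

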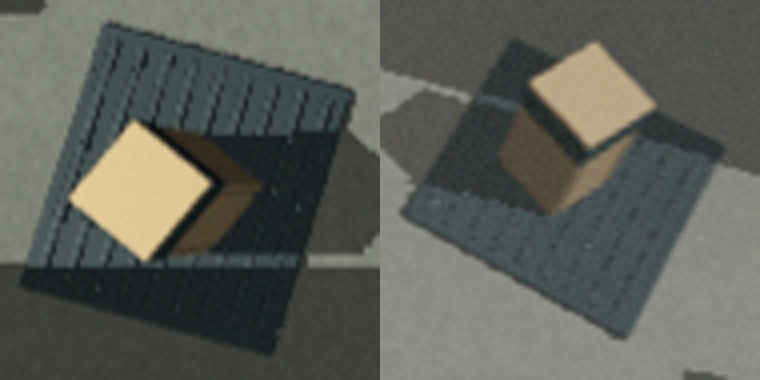

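View pics/d.png

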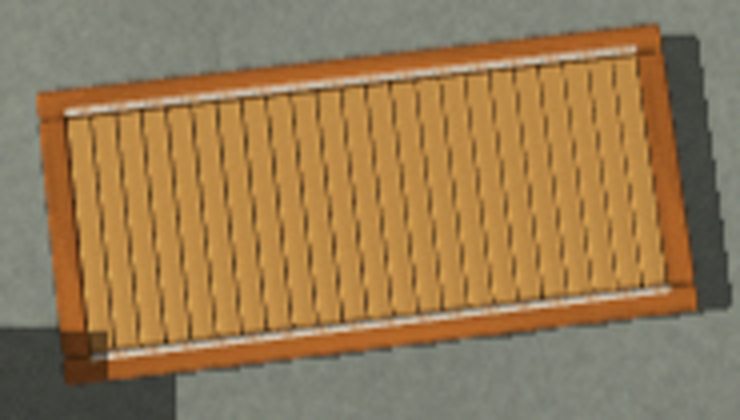

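Jar base corners in the crop are (68,200), (135,120), (213,185), (148,262), and in the scene view (150,83), (217,42), (276,104), (208,148). Duct corners are (38,95), (657,25), (697,308), (67,383).

```bash
cat > h.py <<'E'
from rig import robot,cams
import numpy as np
from scipy.spatial.transform import Rotation as R
def unp(n,px,z):
    i=cams.camera_info(n);K=i["intrinsics"];T=np.array(i["pose"])
    d=np.c_[px,np.ones(len(px))]@np.linalg.inv(K).T@T[:3,:3].T
    return T[:3,3]+d*((z-T[2,3])/d[:,2])[:,None]
E
python3 - <<'E'
from h import *
def crop(p,x0,y0): return (np.array(p)+.5)/4-.5+[x0,y0]
for n,p,x0,y0,z in[("top",[(68,200),(135,120),(213,185),(148,262)],135,185,.112),
 ("scene",[(150,83),(217,42),(276,104),(208,148)],395,180,.112),
 ("top",[(38,95),(657,25),(697,308),(67,383)],250,170,.045),("top",[(105,22),(355,92),(272,353),(22,286)],135,185,.008)]:
    w=unp(n,crop(p,x0,y0),z)[:,:2];e=np.roll(w,-1,0)-w
    print(n,w.round(4).tolist(),"c",w.mean(0).round(4),"L",np.linalg.norm(e,axis=1).round(4),"ang",np.degrees(np.arctan2(e[:,1],e[:,0])).round(1))
ctrs=[(352,117),(257,112),(173,127),(472,170)]
print(unp("top",ctrs,.1).round(3).tolist())
print(R.from_quat(robot.get_obs()["tool_rot"]).as_matrix().round(3))
E
```

```text
top [[0.4717, 0.3234], [0.5184, 0.2874], [0.4811, 0.2409], [0.4365, 0.276]] c [0.4769 0.2819] L [0.0589 0.0596 0.0568 0.059 ] ang [ -37.6 -128.7  141.8   53.4]
scene [[0.4849, 0.2428], [0.4379, 0.2799], [0.4738, 0.3245], [0.5216, 0.2872]] c [0.4796 0.2836] L [0.0599 0.0572 0.0606 0.0576] ang [ 141.7   51.2  -37.9 -129.5]
top [[0.5787, 0.089], [0.6292, -0.3074], [0.4479, -0.3306], [0.3982, 0.0662]] c [ 0.5135 -0.1207] L [0.3996 0.1828 0.3999 0.1819] ang [ -82.7 -172.7   97.1    7.2]
top [[0.5884, 0.3507], [0.5443, 0.1868], [0.3753, 0.2338], [0.4168, 0.3946]] c [0.4812 0.2915] L [0.1697 0.1753 0.1661 0.177 ] ang [-105.1  164.5   75.5  -14.4]
[[0.764, -0.141, 0.1], [0.772, 0.091, 0.1], [0.731, 0.292, 0.1], [0.636, -0.436, 0.1]]
[[-0.944  0.329 -0.001]
 [ 0.329  0.944 -0.002]
 [ 0.    -0.002 -1.   ]]
```

```bash
cat >> h.py <<'E'
C=np.array([.5135,-.1207]);A=np.radians(7.2);DX=np.array([np.cos(A),np.sin(A)]);DY=np.array([-DX[1],DX[0]])
def duct(x,y,z): return np.r_[C+x*DX+y*DY,z]
def frame(yh,tilt):
    """tool frame: plane heading yh (rad), z axis down tilted outward along yh by tilt; y = left of heading"""
    o=np.array([np.cos(yh),np.sin(yh),0]);u=np.array([0,0,1.]);z=np.sin(tilt)*o-np.cos(tilt)*u
    y=np.cross(u,o);return R.from_matrix(np.c_[np.cross(y,z),y,z])
def plan(p,rot,n,start=None):
    if start is None:
        o=robot.get_obs();start=(o["position"],R.from_quat(o["tool_rot"]))
    p0,r0=start;rv=(r0.inv()*rot).as_rotvec()
    for k in range(n):
        r=r0*R.from_rotvec(rv*k/n)
        print("["+",".join(f"{v:g}" for v in np.r_[(r.inv().apply(p-p0)/n*100).round(2),(rv/n).round(3)])+",G]",end="," if (k+1)%5 else "\n")
    print()
    return p,rot
E
python3 - <<'E'
from h import *
# tool x along +-duct y
r=R.from_matrix(np.c_[np.r_[DY,0],np.r_[DX,0],[0,0,-1]])
plan(duct(0,.125,.14),r,13)
E
```

```text
[-3.61,-3.52,1.17,-0,0,0.085,G],[-3.9,-3.2,1.17,-0,0,0.085,G],[-4.16,-2.85,1.17,-0,0,0.085,G],[-4.38,-2.49,1.17,-0,0,0.085,G],[-4.58,-2.11,1.17,-0,0,0.085,G]
[-4.74,-1.71,1.17,-0,0,0.085,G],[-4.87,-1.3,1.17,-0,0,0.085,G],[-4.97,-0.88,1.17,-0,0,0.085,G],[-5.02,-0.45,1.17,-0,0,0.085,G],[-5.04,-0.02,1.17,-0,0,0.085,G]
[-5.03,0.41,1.16,-0,0,0.085,G],[-4.97,0.84,1.16,-0,0,0.085,G],[-4.88,1.26,1.16,-0,0,0.085,G],
```

```bash
python3 -m crank '[[-3.61,-3.52,0,0,0,0.085,1],[-3.9,-3.2,0,0,0,0.085,1],[-4.16,-2.85,1,0,0,0.085,1],[-4.38,-2.49,1,0,0,0.085,1],[-4.58,-2.11,1,0,0,0.085,1]]' 10 && python3 -m crank '[[-4.74,-1.71,1.2,0,0,0.085,1],[-4.87,-1.3,1.2,0,0,0.085,1],[-4.97,-0.88,1.2,0,0,0.085,1],[-5.02,-0.45,1.4,0,0,0.085,1],[-5.04,-0.02,1.4,0,0,0.085,1]]' && python3 -m crank '[[-5.03,0.41,1.9,0,0,0.085,1],[-4.97,0.84,1.9,0,0,0.085,1],[-4.88,1.26,1.9,0,0,0.085,1],[0,0,0,0,0,0,1],[0,0,0,0,0,0,1]]'
python3 -c "
from h import *
r=R.from_matrix(np.c_[np.r_[DY,0],np.r_[DX,0],[0,0,-1]])
plan(duct(0,.125,.125),r,1);o=robot.get_obs();print(o['q'].round(3),o['ft_force'])"
```

```text
time: 0.72
position: [0.3186, 0.3634, 0.2619]
tool_rot: [0.372, 0.928, -0.0, 0.0]
ft_force: [0.5, -0.1, -0.4]
grip_width: 0.0448
grip_force: 0.0
time: 1.35
position: [0.432, 0.1381, 0.1978]
tool_rot: [0.56, 0.829, 0.0, 0.0]
ft_force: [1.3, 0.3, 0.1]
grip_width: 0.0017
grip_force: 0.0
time: 1.98
position: [0.4988, 0.0048, 0.1409]
tool_rot: [0.659, 0.752, -0.0, -0.001]
ft_force: [-0.9, 0.6, 0.4]
grip_width: 0.0008
grip_force: 0.0
[-0.14,-0.11,1.59,-0.002,-0.001,0.005,G],
[-0.215  0.61   1.872  0.     0.662 -0.346] [-0.89098586  0.58928367  0.37959042]
```

```bash
python3 -m crank '[[0,0,2,0,0,0,1],[0,0,1,0,0,0,1],[0,0,0,0,0,0,1]]' && python3 -m crank '[[0,0,-1,0,0,0,1],[-1.6,0,0,0,0,0,1],[0,0,1,0,0,0,1],[0,0,0,0,0,0,1]]'&& python3 -m crank '[[0,0,-1,0,0,0,1],[-1.6,0,0,0,0,0,1],[0,0,1,0,0,0,1],[0,0,0,0,0,0,1]]'
```

```text
time: 2.35
position: [0.4985, 0.0062, 0.1145]
tool_rot: [0.658, 0.753, -0.0, -0.0]
ft_force: [-6.2, 0.4, 25.4]
grip_width: 0.0006
grip_force: 12.7
time: 2.85
position: [0.5033, -0.0125, 0.1144]
tool_rot: [0.659, 0.752, 0.001, 0.002]
ft_force: [-4.7, -2.7, 34.3]
grip_width: 0.0004
grip_force: 17.4
time: 3.35
position: [0.5053, -0.0289, 0.1119]
tool_rot: [0.659, 0.752, 0.0, 0.002]
ft_force: [-0.9, -4.5, 16.3]
grip_width: 0.0006
grip_force: 8.7
```

```bash
for i in 1; do python3 -m crank '[[0,0,-1,0,0,0,1],[-1.6,0,0,0,0,0,1],[0,0,1,0,0,0,1],[0,0,0,0,0,0,1]]'; python3 -m crank '[[0,0,-1,0,0,0,1],[-1.6,0,0,0,0,0,1],[0,0,1,0,0,0,1],[0,0,0,0,0,0,1]]';python3 -m crank '[[0,0,-1,0,0,0,1],[-4,0,0,0,0,0,1],[0,0,1,0,0,0,1],[0,0,0,0,0,0,1]]';  done | grep -E "posi|force:"; python3 -c "
from rig import robot
print(robot.get_obs()['joint_velocities'].max())"
```

```text
position: [0.5068, -0.0441, 0.1103]
ft_force: [0.4, -4.3, 2.9]
grip_force: 2.1
position: [0.5088, -0.0597, 0.1109]
ft_force: [1.7, -3.3, 2.2]
grip_force: 1.8
position: [0.5128, -0.0981, 0.1111]
ft_force: [0.6, -1.3, 2.3]
grip_force: 1.0
0.012239225977905664
```

```bash
(python3 -m crank '[[0,0,-1,0,0,0,1],[4.75,0,0,0,0,0,1],[4.75,0,0,0,0,0,1],[4.75,0,0,0,0,0,1],[0,0,0,0,0,0,1]]'; python3 -m crank '[[0,0,1,0,0,0,1],[0,0,0,0,0,0,1]]'; python3 -m crank '[[0,0,-1,0,0,0,1],[-0.8,0,0,0,0,0,1],[0,0,1,0,0,0,1],[0,0,0,0,0,0,1]]';python3 -m crank '[[0,0,-1,0,0,0,1],[-0.8,0,0,0,0,0,1],[0,0,1,0,0,0,1],[0,0,0,0,0,0,1]]';python3 -m crank '[[0,0,-1,0,0,0,1],[-0.8,0,0,0,0,0,1],[0,0,1,0,0,0,1],[0,0,0,0,0,0,1]]';python3 -m crank '[[0,0,-1,0,0,0,1],[-0.8,0,0,0,0,0,1],[0,0,1,0,0,0,1],[0,0,0,0,0,0,1]]') | grep -E "posi|force:"
```

```text
position: [0.4922, 0.0466, 0.1217]
ft_force: [0.9, -0.0, 0.0]
grip_force: 0.0
position: [0.4948, 0.0424, 0.1109]
ft_force: [0.0, 3.0, 2.2]
grip_force: 1.8
position: [0.4965, 0.0339, 0.1108]
ft_force: [1.0, -2.9, 2.6]
grip_force: 1.6
position: [0.4976, 0.0268, 0.1123]
ft_force: [-0.6, 0.4, 13.9]
grip_force: 6.3
position: [0.4986, 0.0183, 0.1141]
ft_force: [-5.7, -1.0, 33.2]
grip_force: 16.7
position: [0.4996, 0.0102, 0.1143]
ft_force: [-6.1, -1.8, 39.3]
grip_force: 19.8
```

```bash
cat >> h.py <<'E'
J=np.array([.478,.283]);H=np.radians(51.8);OUT=np.array([np.cos(H),np.sin(H),0])
Z180=R.from_rotvec([0,0,np.pi])
def gp(G,rot,back=0): return np.array(G)-(.051+back)*rot.as_matrix()[:,2]
E
python3 - <<'E'
from h import *
o=robot.get_obs();p=o["position"]+[0,0,.1];r0=R.from_quat(o["tool_rot"])
r=frame(H,np.radians(40))*Z180
G=np.r_[J,.082]
print(gp(G,r,.09),gp(G,r))
s=plan(gp(G,r,.09),r,10,(p,r0))
E
```

```text
[0.42195176 0.21177539 0.19001227] [0.45772723 0.25723791 0.12106827]
[2.1,-0.51,0.24,-0.028,0.066,0.077,G],[2.04,-0.67,0.36,-0.028,0.066,0.077,G],[1.95,-0.84,0.47,-0.028,0.066,0.077,G],[1.85,-1,0.57,-0.028,0.066,0.077,G],[1.72,-1.15,0.66,-0.028,0.066,0.077,G]
[1.58,-1.3,0.73,-0.028,0.066,0.077,G],[1.43,-1.43,0.8,-0.028,0.066,0.077,G],[1.26,-1.56,0.84,-0.028,0.066,0.077,G],[1.08,-1.67,0.88,-0.028,0.066,0.077,G],[0.89,-1.77,0.89,-0.028,0.066,0.077,G]
```

```bash
(python3 -m crank '[[0,0,-5,0,0,0,1],[0,0,-5,0,0,0,0.5],[2.1,-0.51,0.24,-0.028,0.066,0.077,0],[2.04,-0.67,0.36,-0.028,0.066,0.077,0],[1.95,-0.84,0.47,-0.028,0.066,0.077,0]]'; python3 -m crank '[[1.85,-1,0.57,-0.028,0.066,0.077,0],[1.72,-1.15,0.66,-0.028,0.066,0.077,0],[1.58,-1.3,0.73,-0.028,0.066,0.077,0],[1.43,-1.43,0.8,-0.028,0.066,0.077,0],[1.26,-1.56,0.84,-0.028,0.066,0.077,0]]'; python3 -m crank '[[1.08,-1.67,0.88,-0.028,0.066,0.077,0],[0.89,-1.77,0.89,-0.028,0.066,0.077,0],[0,0,0,0,0,0,0]]') | grep -E "time|posi|width"
python3 - <<'E'
from h import *
import cv2
o=robot.get_obs();print(o["q"].round(3))
r=frame(H,np.radians(40))*Z180;G=np.r_[J,.082]
plan(gp(G,r,.09),r,1)
i=cams.camera_info("wrist");K=i["intrinsics"];T=np.array(i["pose"])
im=cams.camera("wrist")[:,:,::-1].copy();cv2.imwrite("pics/w.png",im)
# project the expected base corners
for a in(45,135,225,315):
    for z in(.112,.008):
        P=np.r_[J+.029*2**.5*np.array([np.cos(H+np.radians(a)),np.sin(H+np.radians(a))]),z]
        c=T[:3,:3].T@(P-T[:3,3]);u=K@c/c[2];print(z,u[:2].round())
        cv2.circle(im,(int(u[0]),int(u[1])),3,(0,0,255) if z>.05 else (255,0,0),-1)
cv2.imwrite("pics/w2.png",im)
E
```

```text
time: 8.35
position: [0.4751, 0.0719, 0.2028]
grip_width: 0.0325
time: 8.98
position: [0.4365, 0.1725, 0.1907]
grip_width: 0.0817
time: 9.35
position: [0.4196, 0.2126, 0.1853]
grip_width: 0.0867
[-0.052  0.552  2.273  1.773  0.562 -1.064]
[0.36,0.23,-0.32,-0.003,0.007,-0.004,G],
0.112 [287. 152.]
0.008 [298. 201.]
0.112 [283. 228.]
0.008 [296. 256.]
0.112 [370. 227.]
0.008 [354. 256.]
0.112 [365. 152.]
0.008 [352. 201.]
```

View pics/w2.png

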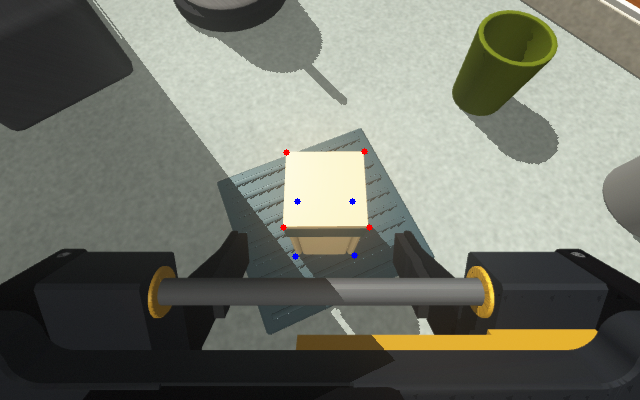

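The wrist view shows the jar top at (283–369, 152–228), within 2 px of my predicted corners, centred between the fingers. I'll grasp it.

```bash
(python3 -m crank '[[0.36,0.23,3,0,0.005,-0.004,0],[0,0,3,0,0,0,0],[0,0,1.7,0,0,0,0],[0,0,1,0,0,0,0],[0,0,0,0,0,0,0]]' 45;python3 -m crank '[[0,0,0,0,0,0,0.3],[0,0,0,0,0,0,0.5],[0,0,0,0,0,0,1],[0,0,0,0,0,0,1],[0,0,0,0,0,0,1]]' 45)
python3 -c "
from h import *
o=robot.get_obs();r=frame(H,np.radians(40))*Z180;plan(gp(np.r_[J,.082],r),r,1)
r2=frame(H,np.radians(-50))*Z180
G=np.r_[J,.082]
s=plan(gp(G+[0,0,.08],r),r,2)
# rotate about grasp point at raised height, shift centre to mat centre
Ge=np.r_[.480,.290,0]+.022*OUT+[0,0,.08]
m=10
for k in range(m):
    a=np.radians(40-90*(k+1)/m);b=k+1
    rr=frame(H,a)*Z180;s=plan(gp((G+[0,0,.08])*(1-b/m)+Ge*b/m,rr),rr,1,s)
"
```

```text
time: 10.02
position: [0.4608, 0.2568, 0.1227]
tool_rot: [0.844, 0.411, 0.309, -0.149]
ft_force: [-0.5, 0.5, -0.3]
grip_width: 0.0868
grip_force: 0.0
time: 10.65
position: [0.4596, 0.2575, 0.1236]
tool_rot: [0.844, 0.411, 0.31, -0.15]
ft_force: [-3.3, 0.2, 5.7]
grip_width: 0.0578
grip_force: 44.9
[-0.27,-0.13,0.11,0,-0.004,0.003,G],
[2.45,-0.06,-3,0,-0.002,0.002,G],[2.44,-0.06,-3.01,0,-0.002,0.002,G],
[0.49,-0.03,0.88,0,-0.157,-0,G],
[0.62,-0.03,0.91,0,-0.157,0,G],
[0.76,-0.03,0.93,0,-0.157,0,G],
[0.89,-0.03,0.93,0,-0.157,0,G],
[1.03,-0.03,0.9,0,-0.157,-0,G],
[1.16,-0.03,0.85,-0,-0.157,-0,G],
[1.28,-0.03,0.79,0,-0.157,0,G],
[1.38,-0.03,0.71,0,-0.157,0,G],
[1.48,-0.03,0.61,-0,-0.157,0,G],
[1.55,-0.03,0.49,0,-0.157,0,G],
```

```bash
(python3 -m crank '[[2.45,0,-3,0,0,0,1],[2.45,0,-3,0,0,0,1],[0.49,-0.03,0.88,0,-0.157,0,1],[0.62,-0.03,0.91,0,-0.157,0,1],[0.76,-0.03,0.93,0,-0.157,0,1]]';python3 -m crank '[[0.89,-0.03,0.93,0,-0.157,0,1],[1.03,-0.03,0.9,0,-0.157,0,1],[1.16,-0.03,0.85,0,-0.157,0,1],[1.28,-0.03,0.79,0,-0.157,0,1],[1.38,-0.03,0.71,0,-0.157,0,1]]';python3 -m crank '[[1.48,-0.03,0.61,0,-0.157,0,1],[1.55,-0.03,0.49,0,-0.157,0,1],[0,0,0,0,0,0,1],[0,0,0,0,0,0,1]]')
python3 -c "
from h import *
o=robot.get_obs();print(o['q'].round(3))
r2=frame(H,np.radians(-50))*Z180
plan(gp(np.r_[.480,.290,.0]+.022*OUT+[0,0,.08],r2),r2,1)
print(r2.inv().apply([0,0,-1]).round(3))
import cv2
im=np.hstack([cams.camera('scene')[140:290,380:540],cams.camera('top')[140:290,100:260]])[:,:,::-1]
cv2.imwrite('pics/l.png',cv2.resize(im,None,fx=2.5,fy=2.5))"
```

```text
time: 11.28
position: [0.4586, 0.2754, 0.1912]
tool_rot: [0.87, 0.433, 0.199, -0.126]
ft_force: [0.3, 0.6, -4.6]
grip_width: 0.0577
grip_force: 44.9
time: 11.9
position: [0.4882, 0.329, 0.1658]
tool_rot: [0.883, 0.457, -0.104, 0.016]
ft_force: [-0.3, 0.9, -4.7]
grip_width: 0.0576
grip_force: 44.9
time: 12.4
position: [0.501, 0.3505, 0.147]
tool_rot: [0.856, 0.45, -0.239, 0.085]
ft_force: [-0.3, -0.2, -4.1]
grip_width: 0.0576
grip_force: 44.9
[ 0.491  0.86   1.273 -0.163  1.498  1.147]
[1.55,2.32,2.87,-0.024,-0.362,0.079,G],
[0.766 0.    0.643]
```

View pics/l.png

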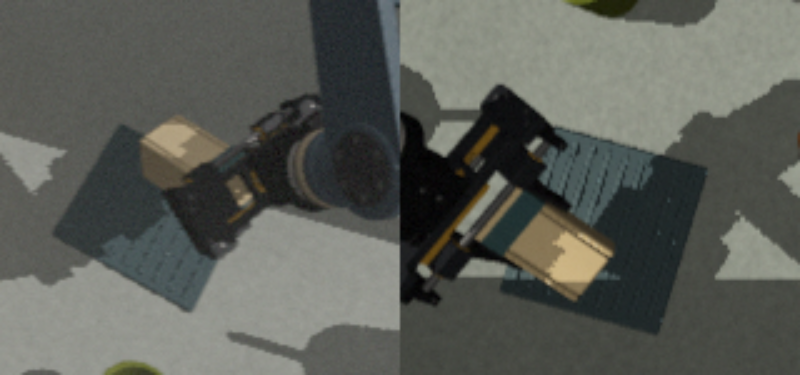

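The jar is held nearly level with its base outward. Some rows were clipped, so about 0.36 rad of the turn is still to go.

```bash
python3 -m crank '[[0.5,0.8,0.95,-0.008,-0.121,0.026,1],[0.5,0.8,0.95,-0.008,-0.121,0.026,1],[0.5,0.8,0.95,-0.008,-0.121,0.026,1],[0,0,0,0,0,0,1],[0,0,0,0,0,0,1]]' | grep posi
python3 -c "
from h import *
r2=frame(H,np.radians(-50))*Z180
G=np.r_[.480,.290,.0]+.022*OUT
plan(gp(G+[0,0,.08],r2),r2,1)
plan(gp(G+[0,0,.0405],r2),r2,1)"
```

```text
position: [0.5171, 0.3337, 0.1163]
[0.51,-0.21,-0.06,0,-0.003,0.001,G],
[3.53,-0.21,2.48,0,-0.003,0.001,G],
```

```bash
(python3 -m crank '[[1.7,-0.1,1.25,0,-0.003,0,1],[1.8,-0.1,1.23,0,0,0,1],[0,0,0,0,0,0,1],[0,0,0,0,0,0,1]]';python3 -m crank '[[0.15,0,0.13,0,0,0,1],[0,0,0,0,0,0,1]]';python3 -m crank '[[0.15,0,0.13,0,0,0,1],[0,0,0,0,0,0,1]]')| grep -E "posi|ft"
```

```text
position: [0.517, 0.3377, 0.0712]
ft_force: [1.2, -0.1, -3.4]
position: [0.5173, 0.3377, 0.07]
ft_force: [-0.4, -0.2, -4.8]
position: [0.5175, 0.3378, 0.0692]
ft_force: [0.0, 0.1, 0.6]
```

```bash
(python3 -m crank '[[0.08,0,0.07,0,0,0,1],[0,0,0,0,0,0,1],[0,0,0,0,0,0,1]]';python3 -m crank '[[0,0,0,0,0,0,0.3],[0,0,0,0,0,0,0.15],[0,0,0,0,0,0,0],[0,0,0,0,0,0,0],[0,0,0,0,0,0,0]]' 10; python3 -m crank '[[0,0,-2,0,0,0,0],[0,0,-5,0,0,0,0],[0,0,-5,0,0,0,0]]')| grep -E "posi|ft|wid"
python3 - <<'E'
from h import *
o=robot.get_obs();print(o['q'].round(3))
r=frame(H,np.radians(40))*Z180
G=np.r_[.480,.290,.037]-.022*OUT
plan(gp(G,r,.12),r,14)
import cv2
im=np.hstack([cams.camera('scene')[140:290,380:540],cams.camera('top')[140:290,100:260]])[:,:,::-1]
cv2.imwrite('pics/l2.png',cv2.resize(im,None,fx=2.5,fy=2.5))
E
```

```text
position: [0.5175, 0.3378, 0.0691]
ft_force: [-0.6, 0.4, 5.4]
grip_width: 0.0581
position: [0.5173, 0.3377, 0.0671]
ft_force: [-1.2, -0.0, 0.3]
grip_width: 0.0856
position: [0.5747, 0.4107, 0.1447]
ft_force: [0.1, 0.2, 0.1]
grip_width: 0.0869
[ 0.552  1.14   0.73  -0.312  2.096  1.179]
[-1.43,-0,1.46,-0,0.113,0,G],[-1.59,-0,1.29,-0,0.113,0,G],[-1.72,-0,1.11,-0,0.113,0,G],[-1.83,-0,0.91,-0,0.113,0,G],[-1.92,-0,0.69,-0,0.113,0,G]
[-1.99,0,0.47,-0,0.113,0,G],[-2.03,0,0.25,-0,0.113,0,G],[-2.04,0,0.02,-0,0.113,0,G],[-2.03,0,-0.21,-0,0.113,0,G],[-2,0,-0.44,-0,0.113,0,G]
[-1.93,0,-0.66,-0,0.113,0,G],[-1.85,0,-0.87,-0,0.113,0,G],[-1.74,0,-1.08,-0,0.113,0,G],[-1.61,0,-1.27,-0,0.113,0,G],
```

View pics/l2.png

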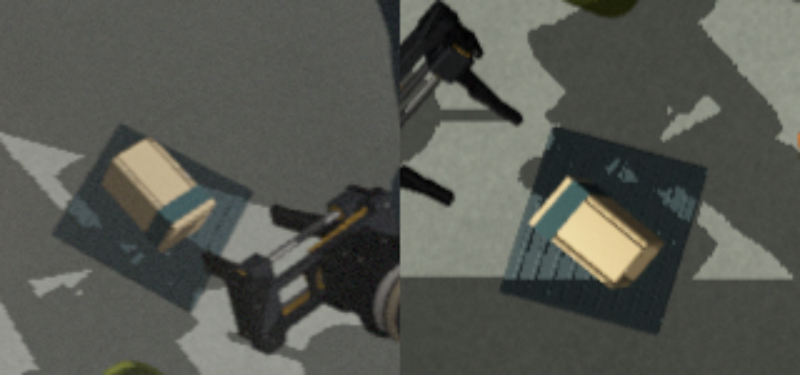

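Run:
```python
from h import *
o=robot.get_obs();r=frame(H,np.radians(40))*Z180
G=np.r_[.479,.2885,.037]-.022*OUT
plan(gp(G,r,.12),r,14,(o["position"]+[0,0,.06],R.from_quat(o["tool_rot"])))
```

```text
[-1.13,-0.01,1.77,0,0.112,0,G],[-1.32,-0,1.63,0,0.112,0,G],[-1.49,-0,1.47,0,0.112,0,G],[-1.65,-0,1.3,0,0.112,0,G],[-1.78,-0,1.11,0,0.112,0,G]
[-1.89,-0,0.9,0,0.112,0,G],[-1.98,-0,0.68,0,0.112,0,G],[-2.05,-0,0.46,0,0.112,0,G],[-2.09,-0,0.23,0,0.112,0,G],[-2.1,-0,-0.01,0,0.112,0,G]
[-2.08,0,-0.24,0,0.112,0,G],[-2.04,0,-0.47,0,0.112,0,G],[-1.98,0,-0.69,0,0.112,0,G],[-1.89,0,-0.91,0,0.112,0,G],
```

```bash
(python3 -m crank '[[-4.6,0,-3.86,0,0,0,0],[-1.13,0,1.77,0,0.112,0,0],[-1.32,0,1.63,0,0.112,0,0],[-1.49,0,1.47,0,0.112,0,0],[-1.65,0,1.3,0,0.112,0,0]]';python3 -m crank '[[-1.78,0,1.11,0,0.112,0,0],[-1.89,0,0.9,0,0.112,0,0],[-1.98,0,0.68,0,0.112,0,0],[-2.05,0,0.46,0,0.112,0,0],[-2.09,0,0.23,0,0.112,0,0]]';python3 -m crank '[[-2.1,0,0,0,0.112,0,0],[-2.08,0,-0.24,0,0.112,0,0],[-2.04,0,-0.47,0,0.112,0,0],[-1.98,0,-0.69,0,0.112,0,0],[-1.89,0,-0.91,0,0.112,0,0]]';python3 -m crank '[[0,0,0,0,0,0,0],[0,0,0,0,0,0,0]]')| grep -E "posi|ft|time"
python3 - <<'E'
from h import *
o=robot.get_obs();print(o['q'].round(3));r=frame(H,np.radians(40))*Z180
G=np.r_[.479,.2885,.037]-.022*OUT
plan(gp(G,r,.12),r,2)
E
```

```text
time: 16.23
position: [0.5217, 0.3437, 0.1928]
ft_force: [0.4, 0.3, -0.2]
time: 16.85
position: [0.4571, 0.262, 0.1799]
ft_force: [1.4, 0.6, -0.4]
time: 17.48
position: [0.4108, 0.2172, 0.1715]
ft_force: [-0.6, -0.8, -1.0]
time: 17.73
position: [0.4123, 0.2177, 0.1716]
ft_force: [-0.2, 0.4, 0.8]
[ 0.03   0.528  2.182  1.265  0.432 -0.492]
[-1.63,0.39,-0.7,-0.027,0.1,-0.002,G],[-1.55,0.41,-0.85,-0.027,0.1,-0.002,G],
```

```bash
python3 -m crank '[[-1.1,0.27,-0.5,-0.018,0.067,-0.001,0],[-1.06,0.27,-0.52,-0.018,0.067,-0.001,0],[-1.02,0.27,-0.55,-0.018,0.067,-0.001,0],[0,0,0,0,0,0,0],[0,0,0,0,0,0,0]]'| grep -E "posi|ft|time"
python3 - <<'E'
from h import *
import cv2
r=frame(H,np.radians(40))*Z180
G=np.r_[.479,.2885,.037]-.022*OUT
plan(gp(G,r,.12),r,1)
i=cams.camera_info("wrist");K=i["intrinsics"];T=np.array(i["pose"])
im=cams.camera("wrist")[:,:,::-1].copy()
L=np.array([-OUT[1],OUT[0],0])
for a in(-.052,.052):
    for b in(-.029,.029):
        P=np.r_[.479,.2885,.066]+a*OUT+b*L
        c=T[:3,:3].T@(P-T[:3,3]);u=K@c/c[2];cv2.circle(im,(int(u[0]),int(u[1])),3,(0,0,255),-1)
cv2.imwrite("pics/w3.png",im)
E
```

```text
time: 18.35
position: [0.3986, 0.1879, 0.168]
ft_force: [0.1, 0.7, 0.5]
[-0.24,0.1,-0.2,-0.007,0.012,-0.001,G],
```

View pics/w3.png

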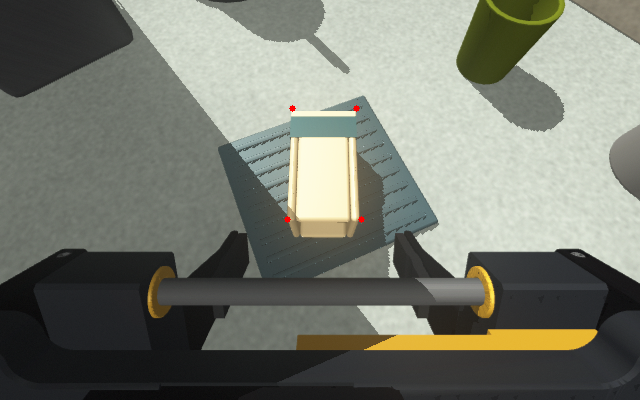

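The wrist view shows the lying jar with its band (base) at the far end, matching the predicted corners. I'll advance and grip.

```bash
(python3 -m crank '[[-0.24,0.1,3.8,-0.007,0.012,0,0],[0,0,4,0,0,0,0],[0,0,3,0,0,0,0],[0,0,1,0,0,0,0],[0,0,0,0,0,0,0]]' 45;python3 -m crank '[[0,0,0,0,0,0,0.3],[0,0,0,0,0,0,0.5],[0,0,0,0,0,0,1],[0,0,0,0,0,0,1],[0,0,0,0,0,0,1]]' 45)| grep -E "posi|ft|wid"
python3 - <<'E'
from h import *
r=frame(H,np.radians(40))*Z180
G=np.r_[.479,.2885,.037]-.022*OUT
s=plan(gp(G,r),r,1)
s=plan(gp(G+[0,0,.14],r),r,3)
m=12
for k in range(m):
    rr=frame(H,np.radians(40-90*(k+1)/m))*Z180;s=plan(gp(G+[0,0,.14],rr),rr,1,s)
E
```

```text
position: [0.444, 0.2456, 0.0759]
ft_force: [-0.3, -0.2, -0.4]
grip_width: 0.087
position: [0.4441, 0.2446, 0.076]
ft_force: [-1.0, -3.5, 3.9]
grip_width: 0.058
[0.1,0.02,0.08,0.001,-0.001,-0.002,G],
[3.04,0,-3.55,0,-0,-0.001,G],[3.03,0.01,-3.55,0,-0,-0.001,G],[3.03,0.01,-3.55,0,-0,-0.001,G],
[0.67,-0,0.04,0,-0.131,0,G],
[0.67,0,0.04,0,-0.131,-0,G],
[0.67,0,0.04,0,-0.131,-0,G],
[0.67,-0,0.04,0,-0.131,0,G],
[0.67,0,0.04,0,-0.131,0,G],
[0.67,-0,0.04,0,-0.131,0,G],
[0.67,0,0.04,0,-0.131,0,G],
[0.67,0,0.04,0,-0.131,-0,G],
[0.67,-0,0.04,0,-0.131,0,G],
[0.67,0,0.04,0,-0.131,0,G],
[0.67,-0,0.04,0,-0.131,0,G],
[0.67,-0,0.04,0,-0.131,0,G],
```

```bash
(python3 -m crank '[[3.03,0,-3.55,0,0,0,1],[3.03,0,-3.55,0,0,0,1],[3.03,0,-3.55,0,0,0,1],[0.33,0,0.02,0,-0.066,0,1],[0.33,0,0.02,0,-0.066,0,1]]';python3 -m crank '[[0.33,0,0.02,0,-0.066,0,1],[0.33,0,0.02,0,-0.066,0,1],[0.67,0,0.04,0,-0.131,0,1],[0.67,0,0.04,0,-0.131,0,1],[0.67,0,0.04,0,-0.131,0,1]]';python3 -m crank '[[0.67,0,0.04,0,-0.131,0,1],[0.67,0,0.04,0,-0.131,0,1],[0.67,0,0.04,0,-0.131,0,1],[0.67,0,0.04,0,-0.131,0,1],[0.67,0,0.04,0,-0.131,0,1]]';python3 -m crank '[[0.67,0,0.04,0,-0.131,0,1],[0.67,0,0.04,0,-0.131,0,1],[0,0,0,0,0,0,1],[0,0,0,0,0,0,1]]')| grep -E "posi|ft|time|wid"
python3 - <<'E'
from h import *
print(robot.get_obs()['q'].round(3))
# target: bearer point (tip TCP midpoint), plane heading = duct x
B=np.array([.5014,-.001]);o=robot.get_obs()
r=frame(A,np.radians(-50))*Z180
m=13
rv=(R.from_quat(o['tool_rot']).inv()*r).as_rotvec();print(rv)
plan(gp(np.r_[B,.045+.074+.09],r),r,m)
E
```

```text
time: 20.27
position: [0.4471, 0.25, 0.2136]
ft_force: [-0.9, 0.2, -5.0]
grip_width: 0.058
time: 20.9
position: [0.4607, 0.27, 0.2203]
ft_force: [-0.4, 0.4, -6.0]
grip_width: 0.0572
time: 21.52
position: [0.4814, 0.2962, 0.2119]
ft_force: [-0.2, -1.3, -4.9]
grip_width: 0.058
time: 22.02
position: [0.4876, 0.3038, 0.204]
ft_force: [-0.3, -0.3, -4.2]
grip_width: 0.0576
[ 0.486  0.869  1.217 -0.314  1.837  1.186]
[ 0.58455893 -0.0286063   0.52111095]
[-1.28,1.73,0.96,0.045,-0.002,0.04,G],[-1.21,1.83,0.88,0.045,-0.002,0.04,G],[-1.13,1.91,0.8,0.045,-0.002,0.04,G],[-1.05,1.99,0.72,0.045,-0.002,0.04,G],[-0.97,2.06,0.63,0.045,-0.002,0.04,G]
[-0.88,2.12,0.54,0.045,-0.002,0.04,G],[-0.8,2.18,0.44,0.045,-0.002,0.04,G],[-0.71,2.23,0.34,0.045,-0.002,0.04,G],[-0.62,2.27,0.24,0.045,-0.002,0.04,G],[-0.52,2.3,0.14,0.045,-0.002,0.04,G]
[-0.43,2.32,0.04,0.045,-0.002,0.04,G],[-0.34,2.34,-0.06,0.045,-0.002,0.04,G],[-0.24,2.34,-0.17,0.045,-0.002,0.04,G],
```

```bash
(python3 -m crank '[[-1.28,1.73,0.96,0.045,-0.002,0.04,1],[-1.21,1.83,0.88,0.045,-0.002,0.04,1],[-1.13,1.91,0.8,0.045,-0.002,0.04,1],[-1.05,1.99,0.72,0.045,-0.002,0.04,1],[-0.97,2.06,0.63,0.045,-0.002,0.04,1]]';python3 -m crank '[[-0.88,2.12,0.54,0.045,-0.002,0.04,1],[-0.8,2.18,0.44,0.045,-0.002,0.04,1],[-0.71,2.23,0.34,0.045,-0.002,0.04,1],[-0.62,2.27,0.24,0.045,-0.002,0.04,1],[-0.52,2.3,0.14,0.045,-0.002,0.04,1]]';python3 -m crank '[[-0.43,2.32,0.04,0.045,-0.002,0.04,1],[-0.34,2.34,-0.06,0.045,-0.002,0.04,1],[-0.24,2.34,-0.17,0.045,-0.002,0.04,1],[0,0,0,0,0,0,1],[0,0,0,0,0,0,1]]')| grep -E "posi|ft|time"
python3 - <<'E'
from h import *
import cv2
B=np.array([.5014,-.001]);r=frame(A,np.radians(-50))*Z180
plan(gp(np.r_[B,.209],r),r,1)
plan(gp(np.r_[B,.125],r),r,4)
im=np.hstack([cams.camera('scene')[80:280,260:460],cams.camera('top')[80:280,200:400]])[:,:,::-1]
cv2.imwrite('pics/p.png',cv2.resize(im,None,fx=2,fy=2))
E
```

```text
time: 22.65
position: [0.5082, 0.1875, 0.2207]
ft_force: [0.9, 0.5, -4.7]
time: 23.28
position: [0.5284, 0.072, 0.2353]
ft_force: [0.3, -0.2, -4.1]
time: 23.9
position: [0.5403, 0.0041, 0.2433]
ft_force: [-0.9, -1.2, -4.9]
[0.11,0.02,0.11,-0.001,-0.004,0.001,G],
[1.63,0.01,1.38,-0,-0.001,0,G],[1.63,0.01,1.38,-0,-0.001,0,G],[1.63,0.01,1.38,-0,-0.001,0,G],[1.63,0.01,1.38,-0,-0.001,0,G],
```

View pics/p.png

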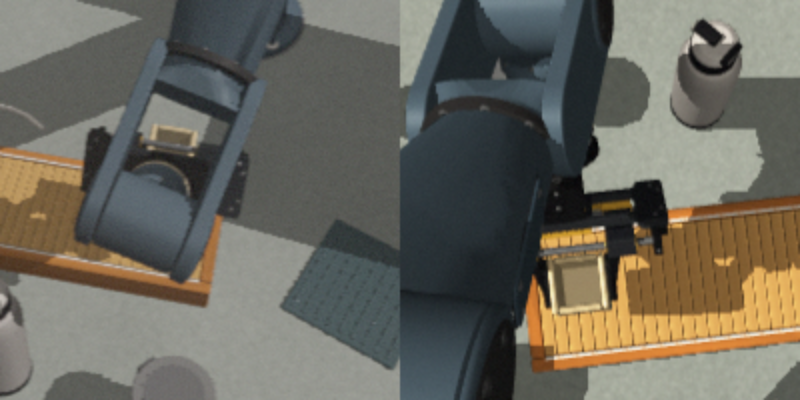

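The jar is mouth up over the left end of the cover, held upright. I'll lower it gently.

```bash
(python3 -m crank '[[1.63,0,1.38,0,-0.004,0,1],[1.63,0,1.38,0,0,0,1],[1.63,0,1.38,0,0,0,1],[1.4,0,1.2,0,0,0,1],[0,0,0,0,0,0,1]]';python3 -m crank '[[0.15,0,0.13,0,0,0,1],[0,0,0,0,0,0,1]]';python3 -m crank '[[0.1,0,0.085,0,0,0,1],[0,0,0,0,0,0,1]]')| grep -E "posi|ft|time"
python3 - <<'E'
from h import *
B=np.array([.5014,-.001]);r=frame(A,np.radians(-50))*Z180
plan(gp(np.r_[B,.120],r),r,1)
E
```

```text
time: 24.62
position: [0.5392, 0.0041, 0.1579]
ft_force: [0.5, -0.9, -4.1]
time: 24.88
position: [0.5404, 0.0039, 0.1586]
ft_force: [0.3, 0.3, -4.1]
time: 25.12
position: [0.5402, 0.004, 0.1571]
ft_force: [0.1, 0.2, -5.1]
[0.33,0.01,0.28,-0,0.002,0.001,G],
```

```bash
(python3 -m crank '[[0.1,0,0.085,0,0,0,1],[0.1,0,0.085,0,0,0,1],[0,0,0,0,0,0,1]]';python3 -m crank '[[0.08,0,0.065,0,0,0,1],[0,0,0,0,0,0,1]]';python3 -m crank '[[0.08,0,0.065,0,0,0,1],[0,0,0,0,0,0,1]]')| grep -E "posi|ft|time"
```

```text
time: 25.5
position: [0.5399, 0.004, 0.1539]
ft_force: [0.0, -1.2, -4.7]
time: 25.75
position: [0.54, 0.004, 0.1529]
ft_force: [-0.0, -0.2, -4.5]
time: 26.0
position: [0.5401, 0.004, 0.152]
ft_force: [-0.6, -0.4, -4.0]
```

```bash
(python3 -m crank '[[0.06,0,0.05,0,0,0,1],[0,0,0,0,0,0,1],[0,0,0,0,0,0,1]]';python3 -m crank '[[0.06,0,0.05,0,0,0,1],[0,0,0,0,0,0,1],[0,0,0,0,0,0,1]]')| grep -E "posi|ft|time"; python3 -c "
from rig import robot;print(robot.get_obs()['moment'])"
```

```text
time: 26.38
position: [0.5401, 0.004, 0.1515]
ft_force: [0.9, -0.4, -2.3]
time: 26.75
position: [0.5401, 0.004, 0.1515]
ft_force: [1.5, 1.0, 6.3]
[ 0.00573887 -0.06724894 -0.04820831]
```

Firm contact. Releasing slowly and backing off.

```bash
(python3 -m crank '[[0,0,0,0,0,0,0.32],[0,0,0,0,0,0,0.25],[0,0,0,0,0,0,0.1],[0,0,0,0,0,0,0],[0,0,0,0,0,0,0]]' 10; python3 -m crank '[[0,0,-2,0,0,0,0],[0,0,-4,0,0,0,0],[0,0,-5,0,0,0,0],[-4.6,0,-3.86,0,0,0,0],[0,0,0,0,0,0,0]]')| grep -E "posi|ft|wid"
python3 - <<'E'
from h import *
import cv2
a=cams.camera('scene')[120:240,280:400,::-1]
im=np.hstack([cv2.resize(a,(360,360),interpolation=2),cv2.resize(cams.camera('top')[150:270,230:350,::-1],(360,360),interpolation=2)])
cv2.imwrite('pics/f.png',im)
E
```

```text
position: [0.5401, 0.0039, 0.1504]
ft_force: [-0.3, -0.6, 0.6]
grip_width: 0.0842
position: [0.6259, 0.0145, 0.286]
ft_force: [-0.7, 0.4, -0.5]
grip_width: 0.0873
```

View pics/f.png

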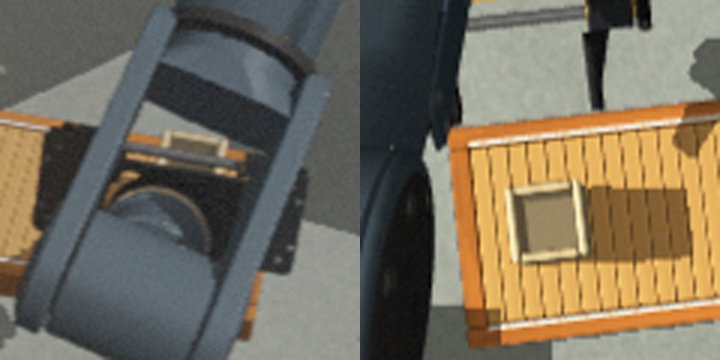

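The top view shows the jar mouth up on the slats with rim corners at about (510,188), (583,180), (587,255), (515,265) in the crop. The arm hides it in the scene view. I'll do a numeric check of rim position against the placed position.

Run:
```python
from h import *
import cv2
p=np.array([(150,188),(223,180),(227,256),(155,265)])/3+[230,150]-.33
w=unp("top",p,.149);print(w.round(4).tolist(),w.mean(0).round(4))
d=w.mean(0)[:2]-C;print("duct xy",d@DX,d@DY)
# threshold-based rim centroid
im=cams.camera("top")[150:270,230:350];g=cv2.cvtColor(np.ascontiguousarray(im),cv2.COLOR_RGB2HSV)
m=((g[:,:,1]<110)&(g[:,:,2]>150)).astype(np.uint8);m[:50]=0;m[:, :30]=0
n,l,s,c=cv2.connectedComponentsWithStats(m)
for i in range(1,n):
    if s[i,4]>60: 
        q,z=None,None
        pts=np.argwhere(l==i)[:,::-1].astype(np.float32);b=cv2.minAreaRect(pts)
        print(s[i],b,unp("top",np.array([b[0]])+[230,150],.149).round(4))
```

```text
[[0.5241, 0.0258, 0.149], [0.5307, -0.0288, 0.149], [0.4738, -0.0326, 0.149], [0.4666, 0.0209, 0.149]] [ 0.4988 -0.0037  0.149 ]
duct xy 9.295404510970863e-05 0.11796833714879688
[ 48  61  22  27 108] ((53.576873779296875, 69.45028686523438), (16.55849266052246, 31.620941162109375), 35.311214447021484) [[0.5082 0.0168 0.149 ]]
[ 54  60  22  28 360] ((63.18461990356445, 73.4769287109375), (24.80694580078125, 21.582042694091797), 82.87498474121094) [[ 0.4993 -0.0049  0.149 ]]
[ 30  63   5  38 101] ((32.0, 81.5), (37.0, 4.0), 90.0) [[0.4807 0.0643 0.149 ]]
[ 44  99  76  11 176] ((81.53070831298828, 104.2610855102539), (2.3952455520629883, 75.65470886230469), 83.2901611328125) [[ 0.4311 -0.047   0.149 ]]
[ 64 107  56  13 519] ((91.5, 113.0), (54.99999237060547, 11.999998092651367), -0.0) [[ 0.4119 -0.0695  0.149 ]]
```

```bash
python3 -c "
from rig import ticket
print(ticket.hand_in())"
```

```text
the job is handed in; nothing more can be done
None
```

The jar stands mouth up on the cover over the hidden bearer, about 120 mm from the cover's middle, and the job is handed in; no verdict came back, and I checked straightness and sinking only roughly, from the top view and the contact forces.

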